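# Check the air pressure of the isolation table with a stick gauge

## Robot

A 7-joint arm with a two-finger parallel gripper is mounted at the origin on the work surface. World frame = base frame: x ahead of the robot, y to its left, z up, the work surface at z = 0. Lengths are in m, angles in rad, forces in N, time in s.
With the tool pointing down it reaches from about 0.425 to 0.975 m from the base axis. Payload 16.7 kg.
Tool frame: the origin (TCP) lies midway between the tips of the shut fingers; the grasp point (between the pads) lies bot.grip_depth behind it (bot.grip_depth is the distance from the TCP to the grasp point, in m); z points along the fingers, y is the direction in which the jaws open and shut (so a half turn about z gives the same grasp; the last joint's range is limited). The gripper opens to 85 mm and grips with 20 to 120 N. Pads are 22 mm wide; open, the fingers measure 114 mm over their backs; the gripper's body (76 mm by 85 mm) begins 54 mm behind the grasp point. The pads swing forward as they close: fully open they stand 13 mm farther back than shut.
Start: joints at [1.125, 0.426, 0.074, 1.606, -0.034, 1.111, -0.067], TCP at [0.197, -0.646, 0.231] pointing down, gripper open.
Joint ranges: [-2.85, 2.85], [-0.5, 2.14], [-1.23, 1.37], [0.21, 2.46], [-1.02, 4.16], [0.16, 2.05], [-2.73, 2.73]. Speed limits (rad/s): [1.89, 1.89, 2.39, 2.39, 3.01, 3.01, 3.01].

## Interface

Orientations are given as a 3x3 rotation matrix whose columns are the frame's x, y, z axes.
In Python, from plant import bot gives the robot as it stands. The module is installed in compiled form; this text tells all that it offers. Calls block until the motion is done:
- bot.move_to(position, orientation): joint-space move of the TCP to a pose.
- bot.move_l(position, ori=None, max_speed=0.15, contact_N=None): straight line of the TCP; ori=None keeps the orientation; max_speed is the mean speed in m/s. With contact_N (N) it stops when the force on the tool has changed by that much, and returns True; else False.
- bot.move_joints(angles): joint-space move.
- bot.release() and bot.close(grip_force=None): open the fingers fully, or close them until they stop; grip_force is the grip in N (None keeps the last).
- bot.dwell(seconds).
- bot.solve_ik(position, orientation): joint angles nearest the present ones, or None.
- bot.grab_frame(name): name is "scene" or "top" or "wrist"; returns a dict with "pixels" (384x512x3 uint8, red, green, blue), "range_z" (384x512 float32, m along the optical axis (not along the pixel's ray), 0 where there is no reading), "fx", "fy", "cx", "cy" (pixels), "rvec" (rotation vector, rad) and "tvec" (3), from world to camera coordinates, as OpenCV has them. Camera axes: x right, y down, z forward; pixel columns grow to the right and rows downward; lengths in m; the calibration is good to about 2 mm. A picture is of the moment at which its call begins.
A pose or a line that the arm cannot do raises bot.PlanningError and nothing moves.
- bot.job_done(): hands the job in, once; it reports no verdict.
Trained networks look in a picture, given as the dict that the camera call returned (one of the last four; its "shot" number tells which), for a name from the list of things; names that differ only in an ending like _2 or _b are one class to them, and where a whole thing is asked for, a point or a joint stands for the part that bears it (a point fixed in the world has none). Each returns a list of dicts, best first, with "conf" (0 to 1); they miss things now and then, are a little off and sometimes report something else, mostly with a low value. They report only what shows in the picture. A call takes as long as a camera call. They do not tell look-alikes from the thing itself.
- bot.find_in(picture, query): "xyz" ([x, y, z] in m, in world coordinates, good to about 4 mm: the middle of the surface that is visible of it).
- bot.mark_of(picture, query): "xyz" ([x, y, z] in m, in world coordinates, good to about 4 mm: a listed point, or the origin of a listed thing).
Readings, each from a call of its own:
- bot.current_time_s(): time.
- bot.current_joints(): joint angles.
- bot.current_joint_velocities(): joint speeds.
- bot.current_joint_torque(): joint torques, N m.
- bot.current_tool_pos(): TCP position.
- bot.current_tool_rot(): TCP orientation.
- bot.current_ft_force(): force on the tool from outside, world axes, zero at the start.
- bot.current_torque(): the same for the moment, N m.
- bot.current_opening(): finger opening in m.
Only numpy, scipy, OpenCV 4.12 (cv2) and the standard library are available. Lean on these libraries where they do the work, as an engineer would, in place of code of your own. Each camera call takes 0.05 s, during which the arm holds its last target. There are 200 camera calls.

## Task

Lift the blue-headed pressure gauge out of its grey cup and press it squarely down over the valve stem on top of the aluminium air block, firmly enough to open the valve but never harder than 25 N, and keep it pressed until the rod has slid out of the barrel and stopped. Then, with the rod left at its reading and untouched, stand the gauge upright in the green cup if the rod is out by 24 mm or more (green shows), or in the yellow cup if it is out by less (only yellow shows), and let go. Leave the lens and the beaker where they are.

Things in the scene. Friction and masses are not known exactly. Their poses are not given: they have to be found in the camera images.
- gauge_grip (a point): Centre of the gauge's blue head, to be grasped from above across y. Gauge: loose, 0.22 kg, stands with z up. Head 36 mm along x and y, from 30 mm below the point to 20 mm above. An aluminium barrel, 16 mm across, runs from the head along +x to 108 mm from this point at the same height; the rod comes out of its far end along +x.
- gauge_mouth (a point): Centre of the open lower end of the gauge's round brass chuck, 46 mm straight below gauge_grip, same axes. The chuck, below the head, is 36 mm across and 16 mm tall, with a bore 28 mm across and 16 mm deep, open at the bottom. It goes over the valve's cap and stem (3 mm clearance all round); the bottom of the bore pushes the cap down.
- rod (a joint): How far the gauge's rod stands out (m): 0 at the start, at most 0.045. Its first 24 mm to come out are yellow, the rest green (9 mm thick). With the valve held open the hidden pressure pushes it out at about 25 mm/s to a reading between 12 and 35 mm, where it stops; friction keeps it there after the gauge is lifted off. Fingers must not push it.
- valve_port (a point): Point on top of the fixed aluminium air block (110 x 90 mm, 50 mm tall, z up), 50 mm above the table, on the upright axis of the valve stem. Brass stem 22 mm across; its black sprung cap is 20 mm across and stands 10 mm proud of it. The stem is screwed in differently every time: the cap's top is 30 to 54 mm above this point, to be found by feel.
- valve (a joint): How far the valve's cap is pressed down (m): 0 at rest, 0.009 at its hard stop. Spring: it begins to yield at 8 N and takes 1.4 N more per mm. From 4.5 mm on (14.5 N) the valve is properly open, only while pressed; at 9 mm (20.5 N) it meets the stop. Pressed less, the rod reads short.
- rest_seat (a point): Grey standing cup, fixed, round, 54 mm across outside, hole 44 mm across and 12 mm deep, rim 42 mm above the table, on a 76 mm foot. This point: centre of the cup's floor, 30 mm above the table. The gauge stands in it at the start.
- green_seat (a point): Green standing cup, fixed, round, 54 mm across outside, hole 44 mm across and 12 mm deep, rim 42 mm above the table, on a 76 mm foot. This point: centre of the cup's floor, 30 mm above the table.
- yellow_seat (a point): Yellow standing cup, fixed, round, 54 mm across outside, hole 44 mm across and 12 mm deep, rim 42 mm above the table, on a 76 mm foot. This point: centre of the cup's floor, 30 mm above the table.
- objective: A loose steel microscope objective lens standing on the table, 32 mm across, 45 mm tall; origin at the centre of its underside. Bystander.
- beaker: A loose clear plastic beaker, 60 mm across, 65 mm tall; origin at the centre of its underside. Bystander.
Things that resemble listed ones, but are neither listed nor needed, are in the scene too. Of the things that look like the part that bears yellow_seat, take the one that is farthest to the robot's right at the start.

How it is judged:
By the outcome, as a careful person would: the job done as asked, in the order asked, and still so for the second after the job is handed in, with the robot touching nothing.
It also fails if it takes over 64 s, if anything falls off the work surface, if the arm or the gripper's body presses on something with over 40 N, if the wrist force passes 120 N, or if a joint passes its speed limit or range.

## Working session

There is one attempt and no reset: what is moved stays moved. The work goes in short steps, each a Python script; the robot and the scene stay as the last script left them, time stands still between calls to the robot, and variables do not carry over. Pictures are saved under pics/ and viewed, about 8 in all and at most 12, crops included, and the job is handed in when it is done.

```bash
mkdir -p pics; python3 - <<'E'
from plant import bot
import cv2,numpy as np
print(bot.grip_depth,bot.current_time_s(),bot.current_tool_rot().round(3) if hasattr(bot.current_tool_rot(),'round') else bot.current_tool_rot())
ims=[]
for n in("top","scene"):
    p=bot.grab_frame(n); ims.append(p["pixels"][:,:,::-1])
    for q in("gauge_grip","gauge_mouth","valve_port","rest_seat","green_seat","yellow_seat","objective","beaker"):
        print(n,q,[(np.round(d["xyz"],3).tolist(),round(d["conf"],2)) for d in bot.mark_of(p,q)[:5]])
    R=cv2.Rodrigues(np.array(p["rvec"]))[0]; print("cam",(-R.T@np.array(p["tvec"]).ravel()).round(3),R.round(2).tolist(),p["fx"])
    cv2.imwrite(f"pics/{n}0.png",cv2.resize(ims[-1],(800,600)))
E
```

```text
0.0187 0.0 [[ 0.957  0.291 -0.   ]
 [ 0.291 -0.957  0.001]
 [-0.    -0.001 -1.   ]]
top gauge_grip [([0.448, 0.285, 0.075], 0.91), ([0.528, -0.043, 0.052], 0.17)]
top gauge_mouth [([0.448, 0.286, 0.076], 0.67), ([0.453, 0.283, 0.027], 0.57)]
top valve_port [([0.529, -0.046, 0.05], 0.88)]
top rest_seat [([0.451, 0.281, 0.029], 0.75), ([0.53, -0.043, 0.053], 0.16)]
top green_seat [([0.457, -0.315, 0.032], 0.55)]
top yellow_seat [([0.581, 0.3, 0.034], 0.84), ([0.687, 0.378, 0.038], 0.83)]
top objective [([0.526, -0.047, 0.051], 0.61), ([0.385, 0.091, 0.001], 0.48), ([0.45, 0.282, 0.028], 0.4)]
top beaker [([0.736, -0.035, 0.002], 0.56)]
cam [0.484 0.007 1.151] [[-0.01, -1.0, -0.01], [-1.0, 0.01, -0.08], [0.08, 0.01, -1.0]] 430.7743846718891
scene gauge_grip [([0.453, 0.285, 0.077], 0.57)]
scene gauge_mouth [([0.447, 0.282, 0.029], 0.85)]
scene valve_port [([0.532, -0.047, 0.047], 0.69)]
scene rest_seat [([0.45, 0.284, 0.03], 0.89)]
scene green_seat [([0.464, -0.313, 0.029], 0.93)]
scene yellow_seat [([0.581, 0.3, 0.03], 0.66), ([0.688, 0.38, 0.026], 0.6)]
scene objective [([0.388, 0.091, -0.001], 0.64)]
scene beaker [([0.736, -0.032, -0.003], 0.87)]
cam [ 1.376 -0.006  0.65 ] [[0.01, 1.0, 0.01], [0.59, 0.01, -0.81], [-0.81, 0.01, -0.59]] 420.6476641933704
```

View pics/top0.png

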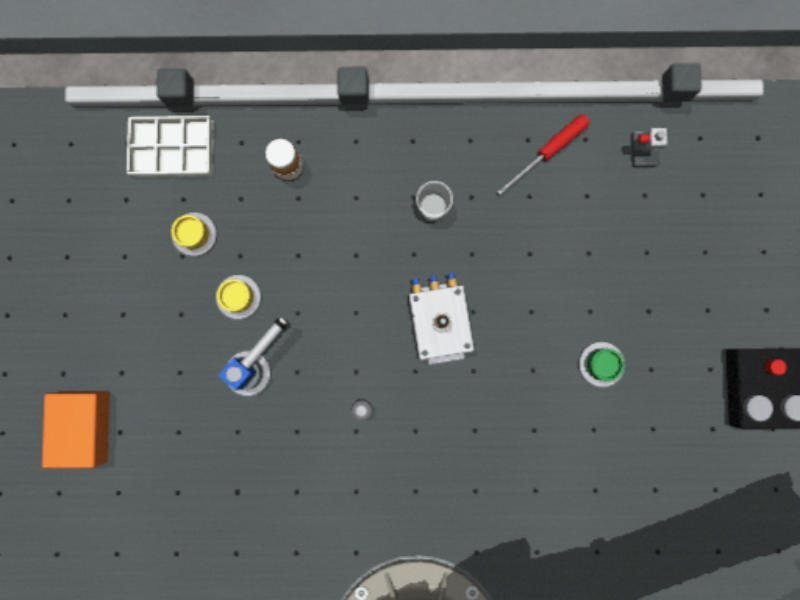

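View pics/scene0.png

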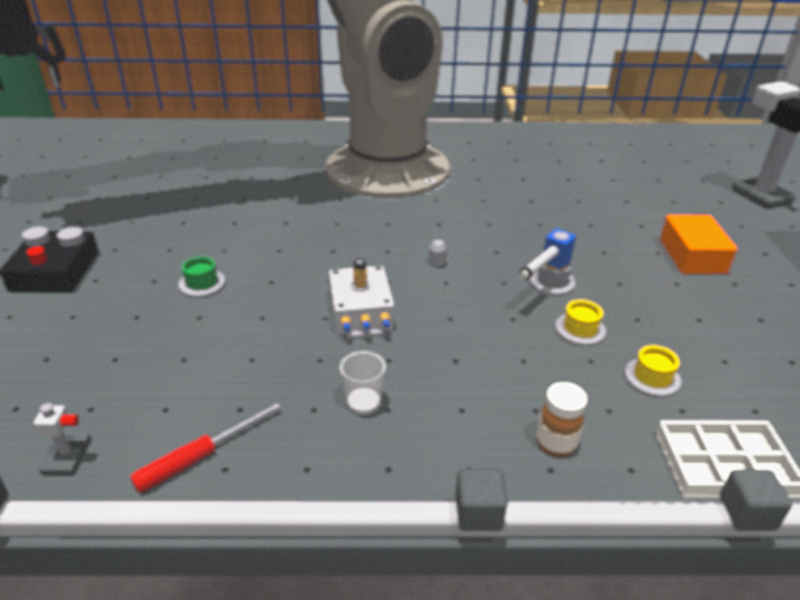

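The two pictures fit the network's reports:

- **Gauge:** in the grey cup at (237,373), with the barrel heading about -42°.
- **Valve:** at (442,321).
- **Green cup:** at (605,364).
- **Yellow cups:** at (235,296) and (190,232). The one farther right, at xy (0.581, 0.300), is the one to use.

Next I'll go above the gauge and look closely.

```bash
cat > h.py <<'E'
from plant import bot
import cv2,numpy as np
def R(yaw):
    c,s=np.cos(yaw),np.sin(yaw); return np.array([[c,s,0],[s,-c,0],[0,0,-1.]])
def cloud(p):
    z=p["range_z"]; v,u=np.indices(z.shape)
    c=np.stack([(u-p["cx"])/p["fx"]*z,(v-p["cy"])/p["fy"]*z,z],-1)
    M=cv2.Rodrigues(np.array(p["rvec"],float))[0]
    return (c-np.array(p["tvec"]).ravel())@M   # R^T (c-t)
def save(p,n): cv2.imwrite(f"pics/{n}.png",p["pixels"][:,:,::-1])
def marks(p,qs):
    for q in qs: print(q,[(np.round(d["xyz"],4).tolist(),round(d["conf"],2)) for d in bot.mark_of(p,q)[:3]])
E
python3 - <<'E'
from h import *
y0=np.radians(-42)
for y in (y0,y0+np.pi):
    for P in ([.449,.284,.06],[.449,.284,.26],[.53,-.045,.12],[.46,-.314,.06],[.581,.3,.06]):
        q=bot.solve_ik(P,R(y)); print(round(y,2),P,None if q is None else np.round(q,2))
bot.move_to([.449,.284,.25],R(y0))
p=bot.grab_frame("wrist"); save(p,"w1")
M=cv2.Rodrigues(np.array(p["rvec"]))[0]; print("cam",(-M.T@np.array(p["tvec"]).ravel()).round(3),M.round(2).tolist(),p["fx"])
marks(p,["gauge_grip","gauge_mouth","rest_seat"])
C=cloud(p); px=p["pixels"].astype(int)
top=(C[...,2]>.088)&(C[...,2]<.105)&(np.hypot(C[...,0]-.449,C[...,1]-.284)<.05)
print("head top",top.sum(),C[top].mean(0).round(4)); 
pts=C[top][:,:2].astype(np.float32); r=cv2.minAreaRect(pts*1000); print(r)
bar=(C[...,2]>.07)&(C[...,2]<.088)&(np.hypot(C[...,0]-.449,C[...,1]-.284)>.04)&(np.hypot(C[...,0]-.449,C[...,1]-.284)<.12)
b=C[bar]; print("bar",bar.sum(),b.mean(0).round(4)); print(cv2.fitLine(b[:,:2].astype(np.float32),cv2.DIST_HUBER,0,1e-4,1e-4).ravel())
print(bot.current_time_s())
E
```

```text
-0.73 [0.449, 0.284, 0.06] [-1.32  0.57  0.83  2.1  -0.63  0.74 -2.39]
-0.73 [0.449, 0.284, 0.26] [-1.55  0.25  1.03  1.93 -0.24  1.09 -2.72]
-0.73 [0.53, -0.045, 0.12] [ 0.15  0.34 -0.22  2.02  0.1   0.8  -2.43]
-0.73 [0.46, -0.314, 0.06] [ 0.4   0.45  0.1   2.01 -0.07  0.68 -1.75]
-0.73 [0.581, 0.3, 0.06] [-1.14  0.75  0.82  1.82 -0.69  0.89 -2.3 ]
2.41 [0.449, 0.284, 0.06] [ 0.07  0.61 -0.96  2.02  0.67  0.86 -0.43]
2.41 [0.449, 0.284, 0.26] [ 0.28  0.37 -1.18  1.84  0.37  1.18 -0.18]
2.41 [0.53, -0.045, 0.12] [ 0.49  0.4  -0.64  2.    0.31  0.84  0.52]
2.41 [0.46, -0.314, 0.06] [ 0.83  0.49 -0.43  1.99  0.3   0.73  1.06]
2.41 [0.581, 0.3, 0.06] [ 0.17  0.87 -1.12  1.73  0.87  1.12 -0.39]
cam [0.503 0.234 0.392] [[-0.67, -0.74, -0.0], [-0.71, 0.64, 0.29], [-0.21, 0.19, -0.96]] 314.7083962283344
gauge_grip [([0.4503, 0.2846, 0.0739], 0.65)]
gauge_mouth [([0.4549, 0.2833, 0.0266], 0.69)]
rest_seat []
head top 1380 [0.4511 0.282  0.0956]
((450.4765930175781, 282.8680419921875), (35.45686340332031, 36.41830825805664), 48.7786750793457)
bar 1385 [0.5079 0.2327 0.0818]
[ 0.7561693  -0.65437603  0.507919    0.23265941]
4.775
```

View pics/w1.png

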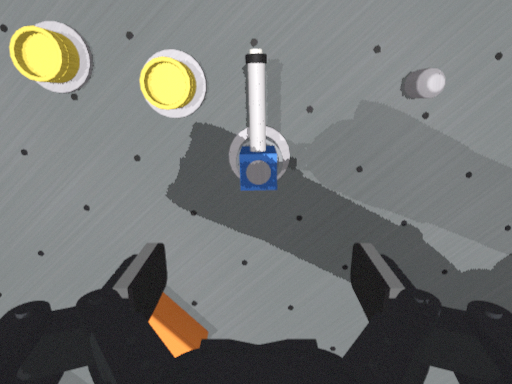

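The gauge's heading is -41.1° and the head centre is at (0.4505, 0.2829). The picture shows the head at (258,170) with the barrel running straight up the image. Before grasping, I'll look at the valve from the same relative viewpoint so the camera bias cancels.

```bash
python3 - <<'E'
from h import *
y=np.radians(-41.1)
bot.move_to([.53,-.045,.26],R(y))
p=bot.grab_frame("wrist"); save(p,"w2"); C=cloud(p); marks(p,["valve_port"])
d=np.hypot(C[...,0]-.53,C[...,1]+.045)
m=(d<.03)&(C[...,2]>.06); zz=C[m][:,2]; zt=np.percentile(zz,98); print("top z",zt)
for lo,hi in((zt-.003,zt+.005),(zt-.013,zt-.007)):
    k=(d<.03)&(C[...,2]>lo)&(C[...,2]<hi); P=C[k]; print(k.sum(),P.mean(0).round(4),cv2.minEnclosingCircle((P[:,:2]*1000).astype(np.float32)))
bot.move_to([.4505,.2829,.15],R(y)); 
p=bot.grab_frame("wrist"); C=cloud(p); d=np.hypot(C[...,0]-.4505,C[...,1]-.2829)
k=(d<.04)&(C[...,2]>.09)&(C[...,2]<.105); print(cv2.minAreaRect((C[k][:,:2]*1000).astype(np.float32)))
print(bot.current_time_s(),bot.current_joints())
E
```

```text
valve_port [([0.5286, -0.0453, 0.0464], 0.55), ([0.463, -0.3133, 0.0277], 0.36)]
top z 0.3538211513602903
1099 [ 0.5434 -0.0566  0.3526] ((541.7288818359375, -55.20090866088867), 25.468826293945312)
3851 [ 0.5385 -0.0529  0.3439] ((541.23828125, -54.11212158203125), 26.22649383544922)
((450.2095642089844, 282.673828125), (36.154266357421875, 36.83775329589844), 48.904457092285156)
7.5417 [-1.46767126  0.4581115   1.01327672  2.04439776 -0.497834    0.90472767
 -2.47086573]
```

View pics/w2.png

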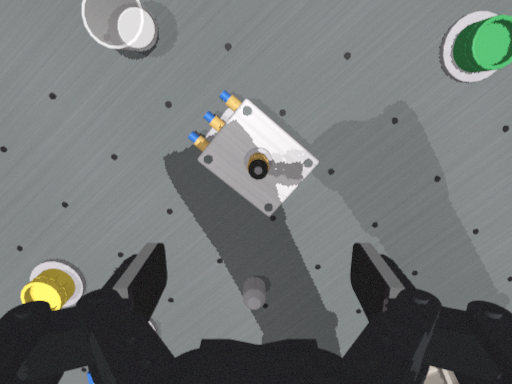

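The picture shows the cap at about (258,169). My height mask picked up the gripper body instead, so I'll recover the cap position from this saved image using the tool-to-camera transform, then grasp.

```bash
python3 - <<'E'
from h import *
y=np.radians(-41.1)
t=bot.grab_frame("top"); C=cloud(t); d=np.hypot(C[...,0]-.53,C[...,1]+.045)
k=(d<.035)&(C[...,2]>.068)&(C[...,2]<.12); P=C[k]; zt=np.percentile(P[:,2],95); Q=P[P[:,2]>zt-.004]; print("top cam cap",len(Q),zt,Q.mean(0).round(4))
p=bot.grab_frame("wrist"); M=cv2.Rodrigues(np.array(p["rvec"]))[0]; cam=-M.T@np.array(p["tvec"]).ravel()
Rt=np.array(bot.current_tool_rot()); tp=np.array(bot.current_tool_pos()); off=Rt.T@(cam-tp); Mt=M@Rt
print("off",off.round(4))
Rw=R(y); c2=np.array([.53,-.045,.26])+Rw@off; M2=Mt@Rw.T
im=cv2.imread("pics/w2.png").astype(int).sum(2)
reg=np.zeros(im.shape,bool); reg[150:186,243:275]=1
n,l,s,ce=cv2.connectedComponentsWithStats(((im<110)&reg).astype(np.uint8)); i=1+s[1:,4].argmax(); print(s[i],ce[i])
for z in (zt,.085,.104):
    x,yy=s[i][0]+(s[i][2]-1)/2,s[i][1]+(s[i][3]-1)/2
    for u,v in (ce[i],(x,yy)):
        r=M2.T@np.array([(u-p["cx"])/p["fx"],(v-p["cy"])/p["fy"],1]); print(z,(c2+r*(z-c2[2])/r[2]).round(4))
bot.move_l([.4504,.2828,.0573],R(y),max_speed=.08)
bot.close(100); print("open",bot.current_opening())
bot.move_l([.4504,.2828,.20],max_speed=.15)
print("open",bot.current_opening(),bot.current_ft_force(),bot.current_time_s())
E
```

```text
top cam cap 31 0.10023838025865973 [ 0.5334 -0.0463  0.0983]
off [ 0.0732  0.0004 -0.1422]
[249 160  18  19 183] [257.38251366 168.34972678]
0.10023838025865973 [ 0.533  -0.0466  0.1002]
0.10023838025865973 [ 0.5324 -0.0462  0.1002]
0.085 [ 0.5304 -0.0442  0.085 ]
0.085 [ 0.5298 -0.0438  0.085 ]
0.104 [ 0.5336 -0.0471  0.104 ]
0.104 [ 0.5331 -0.0468  0.104 ]
open 0.03477780425203474
open 0.034564116366939734 [ 0.1600309   0.38207501 -2.56129859] 10.5667
```

```bash
python3 - <<'E'
from h import *
y=np.radians(-41.1); X=[.5328,-.0464]
bot.move_to(X+[.20],R(y)); bot.move_l(X+[.133],max_speed=.08); bot.dwell(.3)
p=bot.grab_frame("scene"); cv2.imwrite("pics/s2.png",cv2.resize(p["pixels"][150:250,180:300,::-1],None,fx=5,fy=5))
f0=np.array(bot.current_ft_force()); print("f0",f0)
hit=bot.move_l(X+[.097],max_speed=.012,contact_N=4)
print(hit,np.array(bot.current_tool_pos()).round(4),(np.array(bot.current_ft_force())-f0).round(2),bot.current_torque(),bot.current_time_s())
E
```

```text
f0 [ 0.34908487 -0.17696582 -2.08286681]
True [ 0.5328 -0.0464  0.1075] [0.05 0.19 7.63] [0.08618706 0.00513119 0.02589407] 15.1167
```

View pics/s2.png

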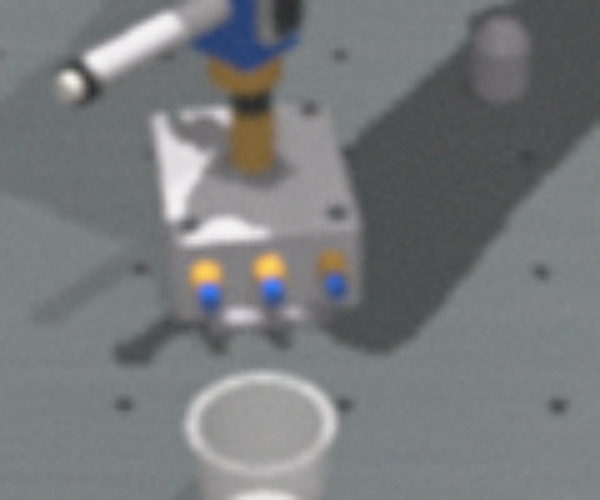

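The picture shows the upright chuck centred over the cap at about (250,100). Contact came at the bore-bottom height with almost no lateral force, so the cap is seated. Now I'll press in small steps.

```bash
python3 - <<'E'
from h import *
X=[.5328,-.0464]; f0=-2.08; z=.1075; fm=0
for i in range(14):
    bot_f=np.mean([bot.current_ft_force()[2]-f0 for _ in range(3)])
    print(round(z,4),round(bot_f,2),round(bot.current_tool_pos()[2],4))
    if bot_f>16.8: break
    z-=.001 if bot_f<15 else .0006
    bot.move_l(X+[z],max_speed=.012); bot.dwell(.1)
bot.dwell(2.0)
print(np.array(bot.current_ft_force())-[0,0,f0],bot.current_tool_pos(),bot.current_opening(),bot.current_time_s())
p=bot.grab_frame("wrist"); a=p["pixels"].copy(); bot.dwell(.4); p=bot.grab_frame("wrist"); 
print(np.abs(a.astype(int)-p["pixels"]).mean())
cv2.imwrite("pics/w3.png",p["pixels"][:,:,::-1]); np.savez("w3.npz",**{k:np.array(v) for k,v in p.items()})
t=bot.grab_frame("top"); np.savez("t3.npz",**{k:np.array(v) for k,v in t.items()})
print(bot.current_ft_force()[2]-f0,bot.current_time_s())
E
```

```text
0.1075 7.63 0.1075
0.1065 8.91 0.1068
0.1055 10.44 0.1058
0.1045 12.11 0.1049
0.1035 13.81 0.1039
0.1025 15.03 0.103
0.1019 15.79 0.1024
0.1013 16.62 0.1018
0.1007 17.09 0.1013
[-4.92902506  0.82548349 17.52434359] [ 0.53300561 -0.04648355  0.10126351] 0.03470462083534037 19.9167
1.9155917697482638
17.224297877254987 20.4667
```

View pics/w3.png

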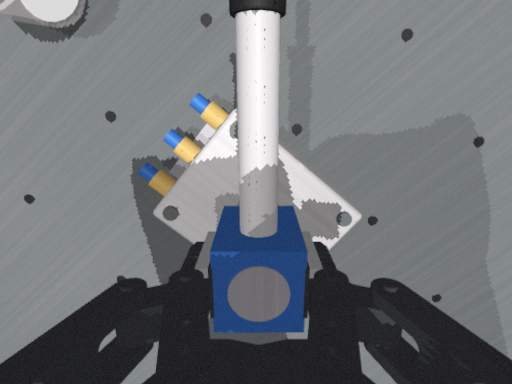

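The wrist camera cuts the rod off at the barrel end, (258,5). I'll use the scene and top cameras while still pressing.

```bash
python3 - <<'E'
from h import *
t=np.load("t3.npz")["pixels"]; s=bot.grab_frame("scene"); np.savez("s3.npz",**{k:np.array(v) for k,v in s.items()})
a=cv2.resize(t[130:250,250:370,::-1],(400,400),interpolation=cv2.INTER_NEAREST)
b=cv2.resize(s["pixels"][110:230,140:260,::-1],(400,400),interpolation=cv2.INTER_NEAREST)
cv2.imwrite("pics/c3.png",np.hstack([a,b])); print(np.array(bot.current_ft_force()).round(2))
E
```

```text
[-4.14  0.75 15.38]
```

View pics/c3.png

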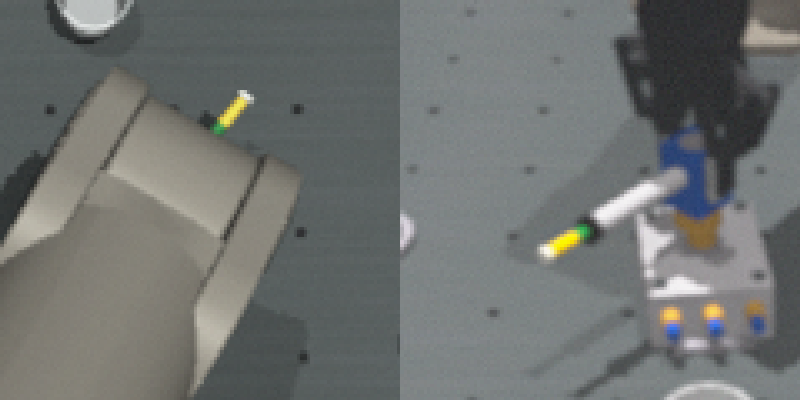

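Green shows between the yellow and the barrel, at about (585,232) in the right half, so the rod is out by more than 24 mm and the green cup is the target. I pressed for over 2.5 s above 14.5 N, so the rod has stopped. Next: lift off and look at the green cup from the side.

```bash
python3 - <<'E'
from h import *
y=np.radians(-41.1)
bot.move_l([.5328,-.0464,.20],max_speed=.12); bot.dwell(.2); print(bot.current_ft_force(),bot.current_opening())
G=np.array([.463,-.3135]); side=R(y)[:2,1]*-.07   # tool moved sideways
bot.move_to([*(G+side),.23],R(y))
p=bot.grab_frame("wrist"); C=cloud(p); px=p["pixels"].astype(int); marks(p,["green_seat"])
g=(px[...,1]>1.5*px[...,0])&(px[...,1]>1.3*px[...,2])&(px[...,1]>40)&(np.hypot(C[...,0]-G[0],C[...,1]-G[1])<.06)
k=g&(C[...,2]>.038)&(C[...,2]<.047); P=C[k]; print("rim",k.sum(),P.mean(0).round(4),cv2.minEnclosingCircle((P[:,:2]*1000).astype(np.float32)))
h=cv2.convexHull((P[:,:2]*1000).astype(np.float32)); print(cv2.fitEllipse(h))
s=bot.grab_frame("scene"); im=np.hstack([cv2.resize(p["pixels"][:,:,::-1],(512,384)),cv2.resize(s["pixels"][100:228,80:176,::-1],(288,384))]); cv2.imwrite("pics/g1.png",im)
print(bot.current_time_s())
E
```

```text
[-0.36103846  0.50513125 -2.114414  ] 0.03522180259155334
green_seat [([0.4611, -0.3147, 0.0311], 0.63)]
rim 650 [ 0.4604 -0.3152  0.041 ] ((459.8618469238281, -315.2526550292969), 27.014284133911133)
((460.0367126464844, -315.2117004394531), (52.210601806640625, 53.70389938354492), 85.26278686523438)
22.7167
```

View pics/g1.png

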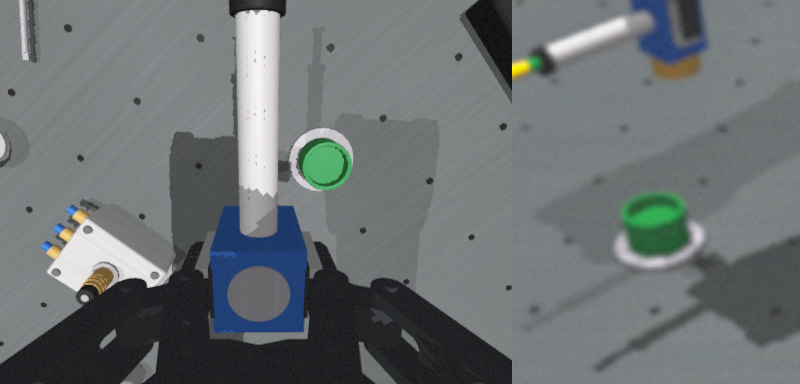

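The green cup is clear at (325,163) and the gauge is upright in the grip, with green still showing. The rim fit puts the cup at (0.460, -0.315). Placing now.

```bash
python3 - <<'E'
from h import *
y=np.radians(-41.1); X=[.460,-.3152]
bot.move_l(X+[.12],R(y),max_speed=.15); bot.move_l(X+[.082],max_speed=.06); bot.dwell(.2)
f0=np.array(bot.current_ft_force())
hit=bot.move_l(X+[.052],max_speed=.015,contact_N=2.5)
print(hit,np.array(bot.current_tool_pos()).round(4),(np.array(bot.current_ft_force())-f0).round(2),bot.current_time_s())
s=bot.grab_frame("scene"); cv2.imwrite("pics/p1.png",cv2.resize(s["pixels"][110:220,70:190,::-1],None,fx=5,fy=5))
E
```

```text
True [ 0.46   -0.3152  0.0577] [-1.95  0.02  9.99] 26.1917
```

View pics/p1.png

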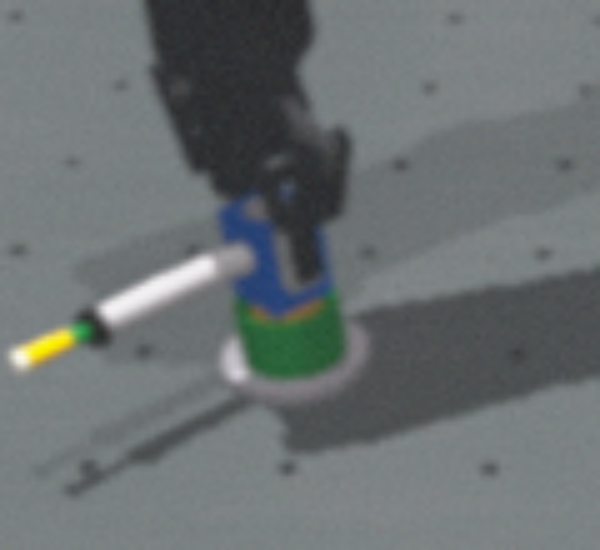

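The chuck is seated in the green cup at (290,310), and the contact height of 0.0577 matches the expected 0.0573. Releasing and retreating.

```bash
python3 - <<'E'
from h import *
bot.release(); bot.dwell(.2)
bot.move_l([.460,-.3152,.22],max_speed=.12); bot.dwell(.8)
print(bot.current_ft_force(),bot.current_opening())
p=bot.grab_frame("wrist"); C=cloud(p); k=(np.hypot(C[...,0]-.46,C[...,1]+.3152)<.04)&(C[...,2]>.088)&(C[...,2]<.105)
print(k.sum(),C[k].mean(0).round(4),cv2.minAreaRect((C[k][:,:2]*1000).astype(np.float32)))
s=bot.grab_frame("scene"); marks(s,["gauge_grip","objective","beaker"])
cv2.imwrite("pics/f.png",np.hstack([cv2.resize(s["pixels"][:,:,::-1],(512,384)),cv2.resize(s["pixels"][110:220,70:160,::-1],(288,384))])); print(bot.current_time_s())
E
```

```text
[ 0.06531445 -0.06346977 -0.44369474] 0.08526821873906507
1697 [ 0.4607 -0.3162  0.0957] ((459.91156005859375, -315.49554443359375), (35.98122024536133, 36.54686737060547), 48.879642486572266)
gauge_grip [([0.4606, -0.316, 0.0772], 0.78)]
objective [([0.3889, 0.0871, -0.0022], 0.54)]
beaker [([0.7334, -0.0323, -0.0004], 0.78)]
29.55
```

View pics/f.png

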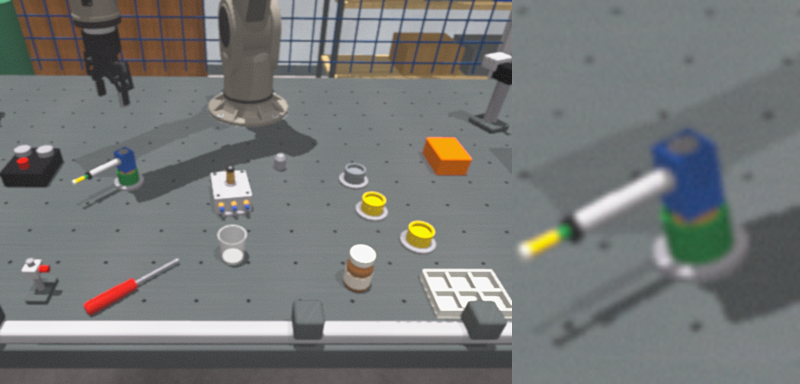

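The gauge stands upright in the green cup at (127,168), with green still showing. The gripper is clear, and the lens and beaker haven't moved.

```bash
python3 -c "
from plant import bot
bot.job_done()"
```

```text
the job is handed in; nothing more can be done
```

The gauge is standing upright in the green cup with its rod left at the reading, and I handed the job in at about 29.6 s of the 64 s allowed.

- **Pressing:** I pressed it over the valve at 15–17.5 N, and the highest reading I took was 17.5 N. The cap went down about 6 mm and stayed there for more than 2.5 s.
- **Reading:** Green showed behind the yellow, so the rod was out by more than 24 mm. I judged this from the colour only and did not measure the length. I inferred that the rod had stopped from the pressing time, because the wrist camera could not see it.
- **Final checks:** The head top is level at 0.0957 m and within 1 mm of the cup centre. Green still shows, the gripper is open and clear, and the lens and beaker are where they were, within the network's error.
- **Anomalies:** There was a sideways force of about 5 N while pressing, probably the cap leaning lightly on the bore wall. Setting the gauge down peaked at about 10 N, although I had asked it to stop at 2.5 N.

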